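Weigh a batch of brass blanks on the stamping bench's balance

ROBOT

A 6-joint arm with a two-finger parallel gripper is mounted at the origin on the work surface. World frame = base frame: x ahead of the robot, y to its left, z up, the work surface at z = 0. Lengths are in mm, angles in rad, forces in N, time in s.
With the tool pointing down it reaches from about 300 to 775 mm from the base axis. Payload 14.6 kg.
Tool frame: the origin (TCP) lies between the finger pads; the fingertips stand 17 mm ahead of it and the grasp point (between the pads) lies 2 mm behind it (manip.tip_reach is the distance from the TCP to the fingertips, in mm); z points along the fingers, y is the line along which they close (so a half turn about z gives the same grasp; the last joint's range is limited). The gripper opens to 94 mm and grips with 3 to 60 N. Pads are 16 mm wide; open, the fingers measure 119 mm over their backs; the gripper's body (75 mm by 177 mm) begins 78 mm behind the grasp point.
Start: joints at [1.155, 0.3, 1.521, -0, 1.321, -0.067], TCP at [187.971, 516.872, 222.446] pointing down, gripper open.
Joint ranges: [-3.03, 3.03], [-0.79, 2.21], [0.23, 2.52], [-1.04, 4.18], [0, 3.07], [-2.55, 2.55]. Speed limits (rad/s): [2.22, 2.22, 2.57, 3.14, 3.14, 3.14].

INTERFACE

Orientations are given as [roll, pitch, yaw] about the fixed x, y, z axes, in that order (R = Rz(yaw) Ry(pitch) Rx(roll)).
In Python, from cell import manip, viewer gives the robot as it stands.
- The arm moves only by the tool apply_moves, never from a script. Its argument "moves" is a list of rows, each a list of 3 entries, a list of its own where there are three numbers: the shift along the tool's x, y, z each as a share of 0.25 m, from -1 to 1, then the turn, a rotation vector about the tool's x, y, z each as a share of pi rad, from -1 to 1, then the closure, from 0 (fully open) to 1 (shut). In form: [[[dx, dy, dz], [wx, wy, wz], grip], ...]. A call has 1 to 12 rows; each row is the pose to reach, as a shift and turn from the pose commanded when the call began, along the tool's axes at that moment, turning the shorter way round; what a row does not reach only later rows make up. A row lasts 1/12 s, in which the tool goes at most 41.7 mm and 7.16 degrees, less where a joint would pass 70% of its speed; a pose out of reach is approached as far as the arm can. A call with a number of a shift or a turn outside -1 to 1 is refused whole. A call with a gripper value outside its range is refused whole. The fingers move at their own pace and stop on an object; "squeeze" is the grip in N (left out, the last holds). Time passes only in rows, so rows that repeat a pose let the fingers close. It gives the time, the measured TCP pose, the force, the opening and the grip force at its end, in the units of the state.
- manip.read_state(): the state, without advancing time (a new reading comes with each control period).
- viewer.camera(name): name is "scene" or "top"; returns the picture (480x640x3 uint8, blue, green, red); there is no depth.
- viewer.camera_info(name): a dict with "camera_matrix" (3x3 intrinsics, pixels), "R" (3x3) and "t" (3): a world point X has camera coordinates R X + t. Camera axes: x right, y down, z forward; pixel columns grow to the right and rows downward; lengths in mm; the calibration is good to about 2 mm. A picture is of the moment at which its call begins. camera_info takes no time and is no camera call.
- manip.sign_off(): hands the job in; it is judged then, once.
The state is a dict: "clock": time; "joints": joint angles; "qd": joint speeds; "effort": joint torques, N m; "eef_pos": TCP position; "eef_rot": TCP orientation; "wrist_force": force on the tool from outside, world axes, zero at the start; "moment": the same for the moment, N m; "finger_gap": finger opening in mm; "finger_force": force on a finger pad.
Only numpy, scipy, OpenCV 4.12 (cv2) and the standard library are available. Lean on these libraries where they do the work, as an engineer would, in place of code of your own. Each camera call takes 0.05 s, during which the arm holds its last target. There are 200 camera calls.

TASK

Weigh the brass blanks: first clear the weights pan by standing the gold foil roll upright on the green mat, then tip the copper pot over by its handle so that all the blanks drop into the scoop pan, and set the pot fully upright again. After that, put weights into the weights pan until the beam is level and leave it balanced, with any weights you do not need on the bench and the other things on the bench left where they are.

Things in the scene. Friction and masses are not known exactly. Their poses are not given: they have to be found in the camera images.
- balance: mechanical two-pan balance fixed to the bench, grey base 120 x 340 x 45 mm; origin under the centre of the base on the bench; its y axis runs along the beam to the scoop pan, its x axis away from the robot. Blue uprights beside the scoop pan carry the tipping pot; a red pointer and white plate, up to 175 mm high, stand in the middle
- beam (a joint): tilt of the balance beam in rad: 0 is level, positive when the scoop pan is the lower one, stops at +-0.15. Springy: 50 g of difference tilts it 0.06 rad, so more than 125 g rests on a stop; it settles in about a second. Pans stay flat (parallelogram) and it does not matter where on a pan a load sits
- wpan_floor (a point): weights pan (steel tray with 16 mm rim) at the -y end of the beam: centre of its floor, axes as balance; inside 124 (x) x 134 (y) mm. Floor 105 mm above the bench when level, and up to 17 mm higher or lower as the beam tilts
- scoop_floor (a point): scoop pan (aluminium tray with 36 mm walls) at the +y end of the beam, below the pot's lip: centre of its floor, axes as balance; inside 124 (x) x 134 (y) mm, floor 105 mm above the bench when level
- pot (a joint): angle of the tipping pot about its hinge in rad: 0 is upright (resting on its stop), grows as it tips over towards the scoop pan, stop at 2.5 (mouth down). Light hinge; let go near upright it falls back to 0 by its weight. Beyond about 2.2 it empties
- pot_hinge (a point): hinge line of the tipping pot, at its pouring lip, 225 mm above the bench; the hinge runs along the x axis of balance. Copper pot 80 mm across, 60 mm deep, its centre 40 mm from the hinge towards +y of the balance
- pot_handle (a point): middle of the pot's black handle bar, 12 mm thick and 56 mm long, parallel to the hinge and 120 mm from it; with the pot upright it lies level with the hinge on its +y side, with 34 mm free between bar and pot. The bar can turn in a pinch; as the pot tips the bar swings up and over in an arc about the hinge
- roll_c (a point): gold foil roll, upright cylinder 50 mm across, 70 mm high, left standing in the weights pan; this point is its centre, half-way up, z along its axis
- mat_top (a point): round green mat 116 mm across, 4 mm thick, on the bench at the front left; this point is the centre of its top
- w200a_c (a point): 200 g weight: steel disc 38 mm across with a round red knob on top, 56 mm high in all; stands on the bench at the right. This point is half-way up (28 mm above its foot) on its axis, z along the axis to the knob; the knob (20 mm across, 22 mm tall) has its centre 17 mm above this point
- w200b_c (a point): 200 g weight: steel disc 38 mm across with a round red knob on top, 56 mm high in all; stands on the bench at the right. This point is half-way up (28 mm above its foot) on its axis, z along the axis to the knob; the knob (20 mm across, 22 mm tall) has its centre 17 mm above this point
- w100a_c (a point): 100 g weight: steel disc 31 mm across with a round blue knob on top, 56 mm high in all; stands on the bench at the right. This point is half-way up (28 mm above its foot) on its axis, z along the axis to the knob; the knob (20 mm across, 22 mm tall) has its centre 17 mm above this point
- w100b_c (a point): 100 g weight: steel disc 31 mm across with a round blue knob on top, 56 mm high in all; stands on the bench at the right. This point is half-way up (28 mm above its foot) on its axis, z along the axis to the knob; the knob (20 mm across, 22 mm tall) has its centre 17 mm above this point
- w50_c (a point): 50 g weight: steel disc 25 mm across with a round yellow knob on top, 56 mm high in all; stands on the bench at the right. This point is half-way up (28 mm above its foot) on its axis, z along the axis to the knob; the knob (20 mm across, 22 mm tall) has its centre 17 mm above this point
- blank0_c (a point): brass blank, 20 x 19 x 46 mm block of 150 g, z along its length, in the pot at the start; this point is its centre. Two to four blanks are there, absent ones read None
- blank1_c (a point): brass blank, 20 x 19 x 46 mm block of 150 g, z along its length, in the pot at the start; this point is its centre. Two to four blanks are there, absent ones read None
- blank2_c (a point): brass blank, 20 x 19 x 46 mm block of 150 g, z along its length, in the pot at the start; this point is its centre. Two to four blanks are there, absent ones read None
- blank3_c (a point): brass blank, 20 x 19 x 46 mm block of 150 g, z along its length, in the pot at the start; this point is its centre. Two to four blanks are there, absent ones read None
- holder: bystander: steel type holder with a wooden handle, 205 x 50 x 35 mm, lying at the front; origin under the middle of its steel-to-handle joint
- driver: bystander: screwdriver, 170 mm long, lying at the front; origin on the bench under its middle
- foil_blue: bystander: blue foil roll, 48 mm across, 75 mm high, standing beyond the weights; origin under its centre
- cleaner: bystander: white bottle, 60 mm across, 160 mm high, standing beyond the pot; origin under its centre

How it is judged (in metres and radians):
On the way, in this order (a step that is already met when the one before it is completed fails the run):
1. the foil roll stands upright on the green mat, out of the weights pan (horizontal distance between roll_c and mat_top below 0.045 m and angle between roll_c's own z axis and vertical below 0.15 rad and height (world z) of roll_c below 0.05 m), for 0.2 s.
2. the pot is tipped over (value of joint pot above 1.7 rad), for 0.1 s.
3. the pot is upright again and every blank lies in the scoop pan (value of joint pot below 0.1 rad and x of blank0_c in the frame of scoop_floor between -0.062 and 0.062 m and y of blank0_c in the frame of scoop_floor between -0.067 and 0.067 m and z of blank0_c in the frame of scoop_floor between 0 and 0.06 m and x of blank1_c in the frame of scoop_floor between -0.062 and 0.062 m and y of blank1_c in the frame of scoop_floor between -0.067 and 0.067 m and z of blank1_c in the frame of scoop_floor between 0 and 0.06 m and x of blank2_c in the frame of scoop_floor between -0.062 and 0.062 m and y of blank2_c in the frame of scoop_floor between -0.067 and 0.067 m and z of blank2_c in the frame of scoop_floor between 0 and 0.06 m and x of blank3_c in the frame of scoop_floor between -0.062 and 0.062 m and y of blank3_c in the frame of scoop_floor between -0.067 and 0.067 m and z of blank3_c in the frame of scoop_floor between 0 and 0.06 m), for 0.2 s.
At the end, for the whole second after the job is handed in: The beam is level within 0.025 rad and still; every blank is in the scoop pan, the pot is upright (within 0.1 rad), the roll stands upright on the mat (axis within 45 mm of the mat's centre), and each weight is either in the weights pan or down on the bench (all of step 1 and all of step 3 and ((x of w200a_c in the frame of wpan_floor between -0.062 and 0.062 m and y of w200a_c in the frame of wpan_floor between -0.067 and 0.067 m and z of w200a_c in the frame of wpan_floor between 0 and 0.055 m) or height (world z) of w200a_c below 0.045 m) and ((x of w200b_c in the frame of wpan_floor between -0.062 and 0.062 m and y of w200b_c in the frame of wpan_floor between -0.067 and 0.067 m and z of w200b_c in the frame of wpan_floor between 0 and 0.055 m) or height (world z) of w200b_c below 0.045 m) and ((x of w100a_c in the frame of wpan_floor between -0.062 and 0.062 m and y of w100a_c in the frame of wpan_floor between -0.067 and 0.067 m and z of w100a_c in the frame of wpan_floor between 0 and 0.055 m) or height (world z) of w100a_c below 0.045 m) and ((x of w100b_c in the frame of wpan_floor between -0.062 and 0.062 m and y of w100b_c in the frame of wpan_floor between -0.067 and 0.067 m and z of w100b_c in the frame of wpan_floor between 0 and 0.055 m) or height (world z) of w100b_c below 0.045 m) and ((x of w50_c in the frame of wpan_floor between -0.062 and 0.062 m and y of w50_c in the frame of wpan_floor between -0.067 and 0.067 m and z of w50_c in the frame of wpan_floor between 0 and 0.055 m) or height (world z) of w50_c below 0.045 m) and value of joint beam between -0.025 and 0.025 rad and velocity of joint beam between -0.03 and 0.03 rad/s); the robot touches nothing.
It fails at once if a bystander (type holder, screwdriver, blue roll, bottle) is pushed more than 4 cm or knocked over (distance of any of holder, driver, foil_blue, cleaner from where it was at the start of the episode above 0.04 m or angle between any of foil_blue, cleaner's own z axis and vertical above 0.5 rad).
Of blank0, blank1, blank2, blank3 only 2 to 4 are there at a start; the rules pass over those that are not, and their reading is None.
At some moment in a run one of w200a, w200b, w100a, w100b, w50 may be knocked a few centimetres aside while the robot is not near it.
It also fails if it takes over 210 s, if anything falls off the work surface, if the arm or the gripper's body presses on something with over 40 N, if the wrist force passes 120 N, or if a joint passes its speed limit or range.

## Working session

There is one attempt and no reset: what is moved stays moved. The work goes in short steps, Python scripts to look and compute and a tool call to move; the robot and the scene stay as the last step left them, time stands still between calls to the robot, and variables do not carry over. Pictures are saved under pics/ and viewed, at most 14 in all, crops included, and the job is handed in when it is done.

Besides the shell and the picture viewer there is one more tool, called after "Call:" by a JSON object that holds its "method" and its "body", one argument or row to a line. apply_moves: Moves the arm, as the interface text tells. Shift numbers are shares of 0.25 m and turn numbers shares of pi rad, none past 1 either way. Its arguments: {"type":"object","properties":{"moves":{"type":"array"},"squeeze":{"type":"number"}},"required":["moves"]}

```bash
ls; mkdir -p pics
python3 - <<'E'
from cell import manip, viewer
import cv2
for n in("scene","top"):
    cv2.imwrite(f"pics/{n}0.png",viewer.camera(n)); i=viewer.camera_info(n); print(i)
print(manip.read_state())
E
```

```text
pics
{'camera_matrix': array([[522.13464719,   0.        , 331.61579646],
       [  0.        , 522.13464719, 239.45588297],
       [  0.        ,   0.        ,   1.        ]]), 'R': array([[ 0.22388337,  0.97460446, -0.00473027],
       [ 0.708773  , -0.16614487, -0.68559224],
       [-0.66896717,  0.15014001, -0.7279704 ]]), 't': array([-103.75536644, -269.28298186, 1506.26295023])}
{'camera_matrix': array([[552.55816754,   0.        , 315.3633876 ],
       [  0.        , 552.55816754, 232.05990484],
       [  0.        ,   0.        ,   1.        ]]), 'R': array([[-0.00228305, -0.99971191,  0.02389317],
       [-0.99054124, -0.00101726, -0.13721159],
       [ 0.13719637, -0.02398043, -0.99025355]]), 't': array([ -32.77015722,  567.70761087, 1193.66646648])}
{'clock': 0.1, 'joints': array([ 1.15541057e+00,  3.00401456e-01,  1.52151060e+00,  1.06218849e-05,
        1.32070013e+00, -6.66041165e-02]), 'qd': array([ 9.20396430e-05, -1.62669083e-03, -1.51886980e-04, -2.42868492e-04,
        2.79138380e-04,  1.34607844e-03]), 'effort': array([ 1.52056520e-03, -5.32648587e+01, -3.53283370e+01,  7.10228272e-02,
        2.34583416e-02, -8.60671867e-05]), 'eef_pos': array([187.87966538, 516.68637583, 221.95433722]), 'eef_rot': array([-3.14057606e+00, -7.81209967e-05,  2.79280834e+00]), 'wrist_force': array([ 1.30247112, -0.0163692 ,  0.60382263]), 'moment': array([-0.00788129,  0.00165689, -0.03816293]), 'finger_force': 0.0, 'finger_gap': 93.97348608075431}
```

View pics/scene0.png

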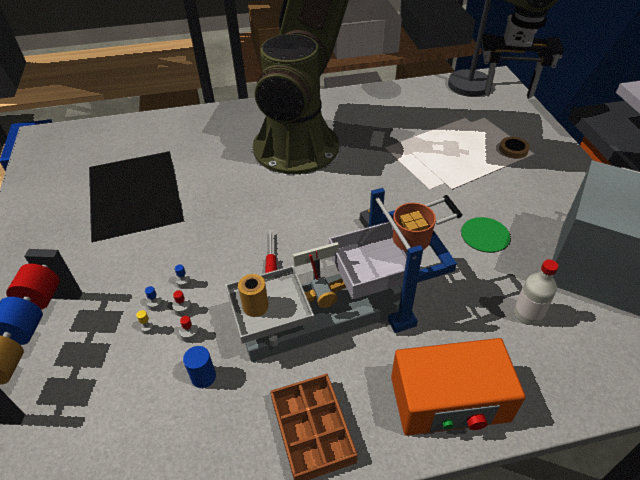

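View pics/top0.png

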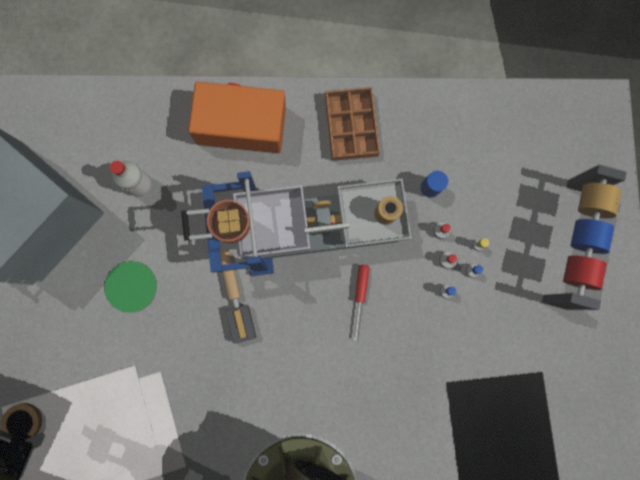

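The scene view shows the roll at (252,295), pot (413,225), handle bar (452,206), mat (485,235), and knobs around (145–185, 270–325). In the top view the roll is at (389,210), mat (130,287), pot (228,220), handle (187,223), and the knobs are around (445–483, 229–291). The pot seems to hold four blanks.

```bash
cat > h.py <<'E'
from cell import manip, viewer
import cv2, numpy as np
from scipy.spatial.transform import Rotation as Ro
I={n:viewer.camera_info(n) for n in("scene","top")}
def ray(n,p):
    i=I[n]; d=np.linalg.inv(i["camera_matrix"])@[p[0],p[1],1]
    return -i["R"].T@i["t"], i["R"].T@d
def onz(n,p,z):
    c,d=ray(n,p); return c+d*(z-c[2])/d[2]
def tri(ps,pt):
    (a,u),(b,v)=ray("scene",ps),ray("top",pt)
    s=np.linalg.lstsq(np.c_[u,-v],b-a,rcond=None)[0]
    P,Q=a+u*s[0],b+v*s[1]; return (P+Q)/2,np.linalg.norm(P-Q)
def proj(n,X):
    i=I[n]; c=i["camera_matrix"]@(i["R"]@np.array(X,float)+i["t"]); return c[:2]/c[2]
H=dict(red=[(0,130,60),(6,255,255)],blue=[(108,130,60),(125,255,255)],yellow=[(24,130,90),(34,255,255)],green=[(50,130,50),(75,255,255)],gold=[(14,120,50),(23,255,255)])
def blobs(img,col,roi,amin=12):
    x0,y0,x1,y1=roi; m=cv2.inRange(cv2.cvtColor(img,cv2.COLOR_BGR2HSV),*map(np.array,H[col]))
    k=np.zeros_like(m); k[y0:y1,x0:x1]=m[y0:y1,x0:x1]
    n,_,s,c=cv2.connectedComponentsWithStats(k)
    return [(c[j].round(1),s[j].tolist()) for j in range(1,n) if s[j,4]>=amin]
def rel(target,R=None):
    "shift (share of .25 m) and turn (share of pi) from now to target"
    s=manip.read_state(); R0=Ro.from_euler("xyz",s["eef_rot"])
    d=R0.inv().apply(np.array(target)-s["eef_pos"])/250
    w=(R0.inv()*Ro.from_euler("xyz",R)).as_rotvec()/np.pi if R is not None else 0
    return d.round(3),w
E
python3 - <<'E'
from h import *
s,t=[cv2.imread(f"pics/{n}0.png") for n in("scene","top")]
for c in("red","blue","yellow"):
    print(c,"S",blobs(s,c,(125,250,215,345)));print("T",blobs(t,c,(430,215,495,305)))
g=blobs(s,"green",(440,200,530,260),200),blobs(t,"green",(90,250,170,330),200); print(g,[onz(n,b[0][0],4) for n,b in zip(("scene","top"),g)])
print("gold",blobs(s,"gold",(220,260,280,330)),blobs(t,"gold",(370,190,410,230)))
print("roll top",tri((253,282),(390,209)))
for n,p,z in(("scene",(253,282),None),("top",(390,209),None)):pass
def up(im,x0,y0,x1,y1,k): return cv2.resize(im[y0:y1,x0:x1],None,fx=k,fy=k,interpolation=cv2.INTER_CUBIC)
a=up(s,220,180,470,360,3);b=up(t,170,165,420,280,3)
cv2.imwrite("pics/s1.png",a);cv2.imwrite("pics/t1.png",b)
E
```

```text
red S [(array([177.8, 294.8]), [173, 290, 11, 11, 75]), (array([185., 321.]), [180, 315, 12, 13, 92])]
T [(array([445.5, 227.8]), [442, 225, 8, 7, 44]), (array([451.7, 258. ]), [448, 255, 8, 7, 46])]
blue S [(array([178.6, 268.6]), [175, 265, 9, 12, 54]), (array([148.9, 290.4]), [145, 286, 9, 13, 62])]
T [(array([477.9, 269.1]), [474, 266, 8, 7, 43]), (array([451.1, 290.6]), [448, 288, 7, 6, 39])]
yellow S [(array([140.7, 313.8]), [136, 310, 10, 9, 56])]
T [(array([482.9, 242.5]), [480, 240, 7, 6, 33])]Traceback (most recent call last):
  File "<stdin>", line 5, in <module>
IndexError: list index out of range
```

Run:
```python
from h import *
s,t=[cv2.imread(f"pics/{n}0.png") for n in("scene","top")]
print([cv2.cvtColor(x,cv2.COLOR_BGR2HSV)[r,c] for x,r,c in((s,235,485),(t,287,130),(s,300,253),(t,205,382))])
H["green"]=[(50,80,30),(90,255,255)]
g=blobs(s,"green",(440,200,530,260),200),blobs(t,"green",(90,250,170,330),200); print(g,[onz(n,b[0][0],4) for n,b in zip(("scene","top"),g) if b])
print("gold",blobs(s,"gold",(220,260,280,330)),blobs(t,"gold",(370,190,410,230)))
for a,b in(((177.8,294.8),(451.7,258)),((185,321),(445.5,227.8)),((178.6,268.6),(451.1,290.6)),((148.9,290.4),(477.9,269.1)),((140.7,313.8),(482.9,242.5))): print(tri(a,b))
def up(im,x0,y0,x1,y1,k): return cv2.resize(im[y0:y1,x0:x1],None,fx=k,fy=k,interpolation=cv2.INTER_CUBIC)
cv2.imwrite("pics/s1.png",up(s,220,180,470,360,3));cv2.imwrite("pics/t1.png",up(t,170,165,420,280,3))
```

```text
[array([ 66, 188, 133], dtype=uint8), array([ 67, 132, 131], dtype=uint8), array([ 18, 192,  61], dtype=uint8), array([ 19, 101, 151], dtype=uint8)]
([(array([485.3, 234.2]), [461, 217, 50, 35, 1334])], [(array([129.9, 286.3]), [105, 261, 51, 51, 2041])]) [array([455.31834264, 381.20342681,   4.        ]), array([449.08729984, 383.32405193,   4.        ])]
gold [(array([253.2, 295.8]), [238, 274, 30, 43, 906])] []
(array([ 508.80773552, -335.94982764,   47.48093896]), np.float64(1.7951484775195483))
(array([ 576.74583406, -324.5480016 ,   45.52065366]), np.float64(0.9254418118594743))
(array([ 436.91429405, -332.21448161,   47.36013141]), np.float64(2.1303848724915975))
(array([ 484.12099527, -393.72926109,   48.134842  ]), np.float64(2.8328500676313864))
(array([ 543.11098464, -407.68268253,   50.29240128]), np.float64(4.552683016164133))
```

View pics/s1.png

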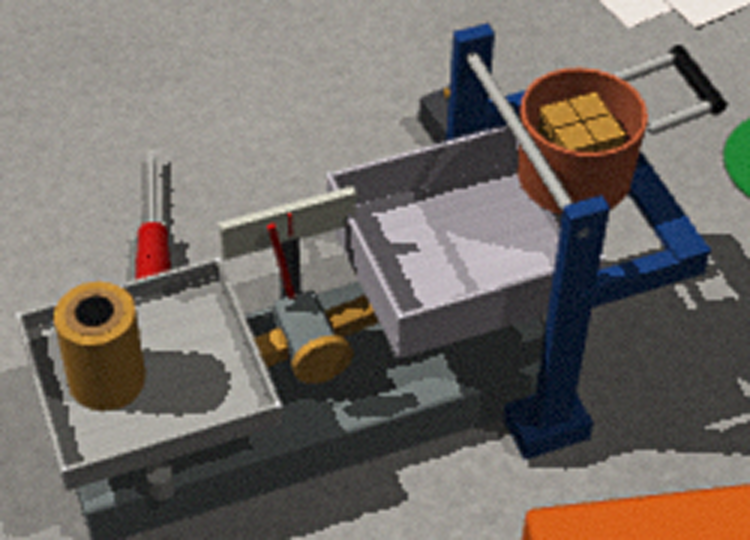

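View pics/t1.png

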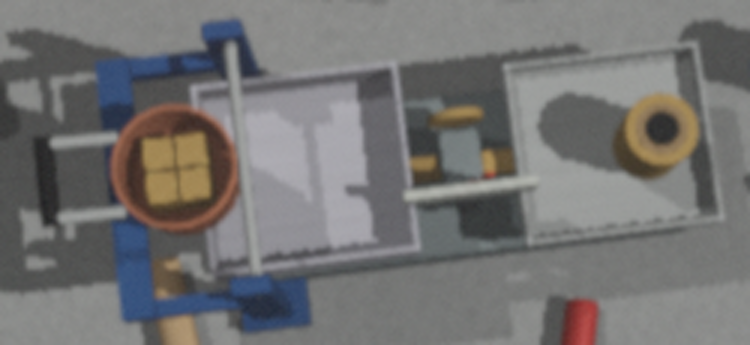

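The crops show four blanks in the pot. The handle bar runs (678,52)–(718,105) in the scene crop and (42,140)–(48,222) in the top crop. The roll's hole is at (97,308) and (662,128).

Run:
```python
from h import *
S=lambda x,y:(220+x/3,180+y/3)
T=lambda x,y:(170+x/3,165+y/3)
P=dict(rolltop=((95,309),(662,128)),hA=((680,53),(42,142)),hB=((717,105),(48,220)),rodF=((475,60),(257,270)),rodN=((566,205),(232,42)),potrim=((582,112),(175,167)),
wcNear=((22,317),(722,217)),wcFar=((68,475),(696,46)),wc3=((278,405),(505,66)),wc4=((217,265),(530,243)), s1=((330,177),(0,0)))
for k,(a,b) in P.items():
    if b!=(0,0): r=tri(S(*a),T(*b)); print(k,r[0].round(1),r[1].round(1))
```

```text
rolltop [ 601.9 -183.   156.8] 1.6
hA [570.3 203.6 261.9] 16.8
hB [539.5 235.  178.2] 21.8
rodF [499.6  85.7 216.1] 2.8
rodN [644.  100.6 225.7] 1.3
potrim [564.7 137.4 218.8] 1.3
wcNear [ 548.7 -232.9   97.6] 4.0
wcFar [ 674.1 -217.6   93.1] 5.2
wc3 [657.3 -81.   99.1] 0.7
wc4 [530.4 -98.   93.1] 1.0
```

Run:
```python
from h import *
S=lambda x,y:(220+x/3,180+y/3)
T=lambda x,y:(170+x/3,165+y/3)
for a,b in(((680,53),(48,220)),((717,105),(42,142)),((698,79),(45,181))): r=tri(S(*a),T(*b)); print(r[0].round(1),r[1].round(1))
print(rel((330,300,320),(np.pi,0,1.688)))
```

```text
[530.4 215.9 222.4] 1.6
[580.3 221.4 221.1] 1.5
[555.3 218.6 221.3] 1.4
(array([-0.83 , -0.621, -0.392]), array([-3.03722964e-04,  1.56468574e-04,  3.51671398e-01]))
```

Call:
{"method": "apply_moves", "body": {
  "moves": [
    [[0, 0, -0.39], [0, 0, 0], 0],
    [[0, 0, -0.39], [0, 0, 0.1], 0],
    [[-0.83, -0.62, -0.39], [0, 0, 0.352], 0],
    [[-0.83, -0.62, -0.39], [0, 0, 0.352], 0],
    [[-0.83, -0.62, -0.39], [0, 0, 0.352], 0],
    [[-0.83, -0.62, -0.39], [0, 0, 0.352], 0],
    [[-0.83, -0.62, -0.39], [0, 0, 0.352], 0],
    [[-0.83, -0.62, -0.39], [0, 0, 0.352], 0],
    [[-0.83, -0.62, -0.39], [0, 0, 0.352], 0],
    [[-0.83, -0.62, -0.39], [0, 0, 0.352], 0],
    [[-0.83, -0.62, -0.39], [0, 0, 0.352], 0],
    [[-0.83, -0.62, -0.39], [0, 0, 0.352], 0]
  ]
}}

```text
clock: 1.1
eef_pos: [329.9, 300.3, 319.8]
eef_rot: [-3.141, 0.0, 1.69]
wrist_force: [0.6, -0.1, 0.3]
finger_gap: 93.9
finger_force: 0.0
```

Run:
```python
from h import *
print(rel((602,-183,300),(np.pi,0,1.688)))
```

```text
(array([-2.049,  0.85 ,  0.079]), array([-1.03268242e-04,  4.46138774e-05,  7.11140094e-04]))
```

Call:
{"method": "apply_moves", "body": {
  "moves": [
    [[-1, 0.42, 0], [0, 0, 0], 0],
    [[-1, 0.42, 0], [0, 0, 0], 0],
    [[-1, 0.42, 0], [0, 0, 0], 0],
    [[-1, 0.42, 0], [0, 0, 0], 0],
    [[-1, 0.42, 0], [0, 0, 0], 0],
    [[-1, 0.42, 0], [0, 0, 0], 0],
    [[-1, 0.42, 0], [0, 0, 0], 0]
  ]
}}

```text
clock: 1.68
eef_pos: [464.4, 61.5, 319.5]
eef_rot: [-3.141, 0.0, 1.69]
wrist_force: [0.1, 0.1, -0.5]
finger_gap: 94.0
finger_force: 0.0
```

Call:
{"method": "apply_moves", "body": {
  "moves": [
    [[-1, 0.43, 0], [0, 0, 0], 0],
    [[-1, 0.43, 0], [0, 0, 0], 0],
    [[-1, 0.43, 0], [0, 0, 0], 0],
    [[-1, 0.43, 0], [0, 0, 0], 0],
    [[-1, 0.43, 0], [0, 0, 0], 0],
    [[-1, 0.43, 0], [0, 0, 0], 0],
    [[-1, 0.43, 0], [0, 0, 0], 0],
    [[-1, 0.43, 0], [0, 0, 0], 0]
  ]
}}

```text
clock: 2.35
eef_pos: [600.2, -174.6, 317.8]
eef_rot: [-3.139, -0.001, 1.689]
wrist_force: [-0.7, 0.5, 0.0]
finger_gap: 93.9
finger_force: 0.0
```

Run:
```python
from h import *
print(rel((602,-183,135),(np.pi,0,1.688)))
```

```text
(array([-0.035,  0.005,  0.731]), array([-0.00080612, -0.00024295,  0.00026242]))
```

Call:
{"method": "apply_moves", "body": {
  "moves": [
    [[-0.035, 0.005, 0.2], [0, 0, 0], 0],
    [[-0.035, 0.005, 0.4], [0, 0, 0], 0],
    [[-0.035, 0.005, 0.6], [0, 0, 0], 0],
    [[-0.035, 0.005, 0.73], [0, 0, 0], 0],
    [[-0.035, 0.005, 0.73], [0, 0, 0], 0],
    [[-0.035, 0.005, 0.73], [0, 0, 0], 0.6],
    [[-0.035, 0.005, 0.73], [0, 0, 0], 0.6],
    [[-0.035, 0.005, 0.73], [0, 0, 0], 0.6],
    [[-0.035, 0.005, 0.73], [0, 0, 0], 0.6],
    [[-0.035, 0.005, 0.73], [0, 0, 0], 0.6],
    [[-0.035, 0.005, 0.73], [0, 0, 0], 0.6],
    [[-0.035, 0.005, 0.73], [0, 0, 0], 0.6]
  ],
  "squeeze": 15
}}

```text
clock: 3.35
eef_pos: [601.7, -180.3, 138.3]
eef_rot: [3.14, 0.001, 1.687]
wrist_force: [2.6, 0.8, 2.0]
finger_gap: 51.0
finger_force: 1.1
```

Call:
{"method": "apply_moves", "body": {
  "moves": [
    [[0, 0, 0], [0, 0, 0], 0.7],
    [[0, 0, 0], [0, 0, 0], 0.7],
    [[0, 0, 0], [0, 0, 0], 0.7],
    [[0, 0, -0.1], [0, 0, 0], 0.7],
    [[0, 0, -0.2], [0, 0, 0], 0.7],
    [[0, 0, -0.3], [0, 0, 0], 0.7],
    [[0, 0, -0.45], [0, 0, 0], 0.7],
    [[0, 0, -0.6], [0, 0, 0], 0.7],
    [[0, 0, -0.75], [0, 0, 0], 0.7],
    [[0, 0, -0.8], [0, 0, 0], 0.7],
    [[0, 0, -0.8], [0, 0, 0], 0.7]
  ]
}}

```text
clock: 4.27
eef_pos: [601.6, -180.5, 340.9]
eef_rot: [3.137, 0.002, 1.687]
wrist_force: [1.0, -0.8, -2.4]
finger_gap: 49.6
finger_force: 15.0
```

Run:
```python
from h import *
print(rel((452,382,330),(np.pi,0,1.688)))
```

```text
(array([ 2.304, -0.334,  0.037]), array([ 0.00143   ,  0.00076261, -0.00036647]))
```

Call:
{"method": "apply_moves", "body": {
  "moves": [
    [[0.08, -0.01, 0], [0, 0, 0], 0.7],
    [[0.2, -0.03, 0], [0, 0, 0], 0.7],
    [[0.33, -0.05, 0], [0, 0, 0], 0.7],
    [[0.46, -0.07, 0], [0, 0, 0], 0.7],
    [[0.59, -0.09, 0], [0, 0, 0], 0.7],
    [[0.72, -0.1, 0], [0, 0, 0], 0.7],
    [[0.85, -0.12, 0], [0, 0, 0], 0.7],
    [[1, -0.14, 0], [0, 0, 0], 0.7]
  ]
}}

```text
clock: 4.93
eef_pos: [536.5, 64.9, 335.1]
eef_rot: [-3.138, 0.0, 1.686]
wrist_force: [0.6, -0.4, -1.6]
finger_gap: 49.5
finger_force: 15.0
```

Call:
{"method": "apply_moves", "body": {
  "moves": [
    [[0.15, -0.02, 0], [0, 0, 0], 0.7],
    [[0.29, -0.04, 0], [0, 0, 0], 0.7],
    [[0.43, -0.06, 0], [0, 0, 0], 0.7],
    [[0.57, -0.08, 0], [0, 0, 0], 0.7],
    [[0.7, -0.1, 0], [0, 0, 0], 0.7],
    [[0.85, -0.12, 0], [0, 0, 0], 0.7],
    [[1, -0.14, 0], [0, 0, 0], 0.7]
  ]
}}

```text
clock: 5.52
eef_pos: [472.7, 309.5, 335.2]
eef_rot: [-3.139, 0.001, 1.687]
wrist_force: [0.3, -0.3, -2.6]
finger_gap: 49.7
finger_force: 15.0
```

Call:
{"method": "apply_moves", "body": {
  "moves": [
    [[0.13, -0.02, 0], [0, 0, 0], 0.7],
    [[0.22, -0.04, 0], [0, 0, 0], 0.7],
    [[0.3, -0.05, 0], [0, 0, 0], 0.7],
    [[0.3, -0.05, 0], [0, 0, 0], 0.7],
    [[0.3, -0.05, 0], [0, 0, 0], 0.7],
    [[0.3, -0.05, 0], [0, 0, 0], 0.7]
  ]
}}

```text
clock: 6.02
eef_pos: [452.7, 380.7, 336.0]
eef_rot: [-3.14, 0.001, 1.687]
wrist_force: [-0.1, 0.2, -2.2]
finger_gap: 49.7
finger_force: 15.0
```

Run:
```python
from h import *
print(rel((452,382,56),(np.pi,0,1.688)))
```

```text
(array([ 0.007, -0.   ,  1.12 ]), array([-0.00060991,  0.00042983, -0.00040699]))
```

Call:
{"method": "apply_moves", "body": {
  "moves": [
    [[0, 0, 0.15], [0, 0, 0], 0.7],
    [[0, 0, 0.3], [0, 0, 0], 0.7],
    [[0, 0, 0.45], [0, 0, 0], 0.7],
    [[0, 0, 0.6], [0, 0, 0], 0.7],
    [[0, 0, 0.75], [0, 0, 0], 0.7],
    [[0, 0, 0.88], [0, 0, 0], 0.7],
    [[0, 0, 0.96], [0, 0, 0], 0.7],
    [[0, 0, 1], [0, 0, 0], 0.7],
    [[0, 0, 1], [0, 0, 0], 0.7],
    [[0, 0, 1], [0, 0, 0], 0.7]
  ]
}}

```text
clock: 6.85
eef_pos: [453.2, 381.0, 88.2]
eef_rot: [3.141, -0.0, 1.686]
wrist_force: [0.3, 0.3, -0.9]
finger_gap: 50.1
finger_force: 15.0
```

Call:
{"method": "apply_moves", "body": {
  "moves": [
    [[0, 0, 0.03], [0, 0, 0], 0.7],
    [[0, 0, 0.06], [0, 0, 0], 0.7],
    [[0, 0, 0.09], [0, 0, 0], 0.7],
    [[0, 0, 0.11], [0, 0, 0], 0.7],
    [[0, 0, 0.12], [0, 0, 0], 0.7],
    [[0, 0, 0.12], [0, 0, 0], 0.7]
  ]
}}

```text
clock: 7.35
eef_pos: [452.5, 381.2, 56.7]
eef_rot: [-3.141, 0.0, 1.687]
wrist_force: [0.1, -0.3, -2.0]
finger_gap: 49.9
finger_force: 15.0
```

Call:
{"method": "apply_moves", "body": {
  "moves": [
    [[0, 0, 0.004], [0, 0, 0], 0.7],
    [[0, 0, 0.008], [0, 0, 0], 0.7],
    [[0, 0, 0.012], [0, 0, 0], 0.7],
    [[0, 0, 0.012], [0, 0, 0], 0.7],
    [[0, 0, 0.012], [0, 0, 0], 0.7]
  ]
}}

```text
clock: 7.77
eef_pos: [452.7, 381.3, 54.5]
eef_rot: [3.142, -0.0, 1.687]
wrist_force: [0.3, 0.2, -1.3]
finger_gap: 49.7
finger_force: 15.0
```

Call:
{"method": "apply_moves", "body": {
  "moves": [
    [[0, 0, 0.006], [0, 0, 0], 0.7],
    [[0, 0, 0.012], [0, 0, 0], 0.7],
    [[0, 0, 0.012], [0, 0, 0], 0.7],
    [[0, 0, 0.012], [0, 0, 0], 0.7]
  ]
}}

```text
clock: 8.1
eef_pos: [452.9, 381.8, 53.1]
eef_rot: [3.141, -0.001, 1.687]
wrist_force: [-6.4, -2.7, 14.8]
finger_gap: 49.7
finger_force: 15.0
```

Contact. Release, raise, and look.

Call:
{"method": "apply_moves", "body": {
  "moves": [
    [[0, 0, -0.004], [0, 0, 0], 0.6],
    [[0, 0, -0.004], [0, 0, 0], 0.3],
    [[0, 0, -0.004], [0, 0, 0], 0.1],
    [[0, 0, -0.004], [0, 0, 0], 0.1],
    [[0, 0, -0.004], [0, 0, 0], 0.1],
    [[0, 0, -0.1], [0, 0, 0], 0.1],
    [[0, 0, -0.25], [0, 0, 0], 0.1],
    [[0, 0, -0.4], [0, 0, 0], 0.1],
    [[0, 0, -0.6], [0, 0, 0], 0.1],
    [[0, 0, -0.8], [0, 0, 0], 0.1],
    [[0, 0, -1], [0, 0, 0], 0.1],
    [[0, 0, -1], [0, 0, 0], 0.1]
  ]
}}

```text
clock: 9.1
eef_pos: [452.9, 381.5, 306.4]
eef_rot: [3.137, -0.002, 1.687]
wrist_force: [-0.7, 0.3, 0.8]
finger_gap: 84.6
finger_force: 0.0
```

Call:
{"method": "apply_moves", "body": {
  "moves": [
    [[0, 0, -0.15], [0, 0, -0.03], 0.5],
    [[0, 0, -0.3], [0, 0, -0.07], 0.68],
    [[0, 0, -0.3], [0, 0, -0.11], 0.68],
    [[0, 0, -0.3], [0, 0, -0.15], 0.68],
    [[0, 0, -0.3], [0, 0, -0.19], 0.68],
    [[0, 0, -0.3], [0, 0, -0.23], 0.68],
    [[0, 0, -0.3], [0, 0, -0.27], 0.68],
    [[0, 0, -0.3], [0, 0, -0.31], 0.68],
    [[0, 0, -0.3], [0, 0, -0.35], 0.68],
    [[0, 0, -0.3], [0, 0, -0.39], 0.68],
    [[0, 0, -0.3], [0, 0, -0.43], 0.68],
    [[0, 0, -0.3], [0, 0, -0.47], 0.68]
  ]
}}

```text
clock: 10.1
eef_pos: [452.7, 381.3, 376.3]
eef_rot: [-3.141, -0.0, -3.121]
wrist_force: [0.9, -0.8, 0.7]
finger_gap: 30.0
finger_force: 0.0
```

Run:
```python
from h import *
for n in("scene","top"):cv2.imwrite(f"pics/{n}2.png",viewer.camera(n))
s,t=[cv2.imread(f"pics/{n}2.png") for n in("scene","top")]
cv2.imwrite("pics/c2.png",np.hstack([cv2.resize(s[160:340,400:540],None,fx=2.8,fy=2.8),cv2.resize(t[170:350,90:230],None,fx=2.8,fy=2.8)]))
print(rel((555.3,217,290),(np.pi,0,0.115+np.pi)))
```

```text
(array([-0.399, -0.664,  0.345]), array([-3.15013208e-05, -3.70327795e-05, -3.11464647e-02]))
```

View pics/c2.png

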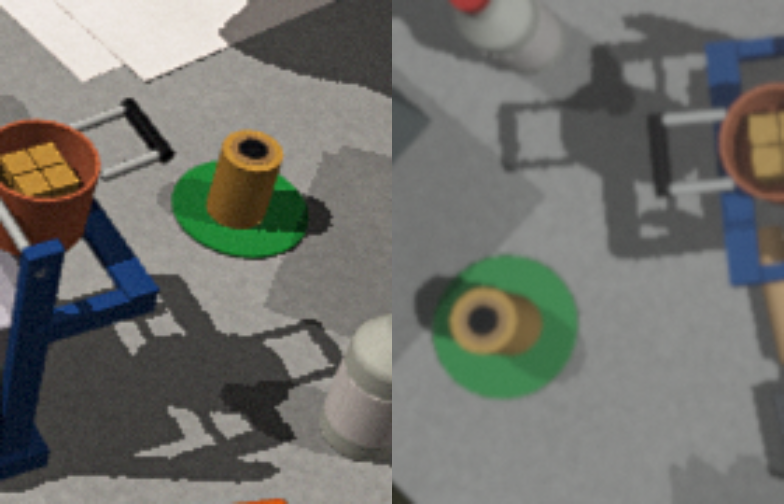

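The roll stands upright near the middle of the mat (crop around (245,180) and (490,325)), and the handle hasn't moved.

Call:
{"method": "apply_moves", "body": {
  "moves": [
    [[-0.1, -0.15, 0], [0, 0, -0.03], 0.68],
    [[-0.2, -0.3, 0], [0, 0, -0.031], 0.68],
    [[-0.3, -0.45, 0], [0, 0, -0.031], 0.68],
    [[-0.36, -0.58, 0.1], [0, 0, -0.031], 0.68],
    [[-0.4, -0.665, 0.2], [0, 0, -0.031], 0.68],
    [[-0.4, -0.665, 0.3], [0, 0, -0.031], 0.68],
    [[-0.4, -0.665, 0.345], [0, 0, -0.031], 0.68],
    [[-0.4, -0.665, 0.345], [0, 0, -0.031], 0.68],
    [[-0.4, -0.665, 0.345], [0, 0, -0.031], 0.68]
  ]
}}

```text
clock: 10.95
eef_pos: [555.0, 217.4, 291.2]
eef_rot: [3.141, 0.0, -3.031]
wrist_force: [-0.8, 0.6, 0.5]
finger_gap: 30.6
finger_force: 0.0
```

Run:
```python
from h import *
print(rel((555.3,218,222),(np.pi,0,0.115+np.pi)), manip.read_state()["joints"])
```

```text
(array([-0.001,  0.002,  0.277]), array([ 6.94607117e-05,  1.52004313e-04, -1.31635973e-03])) [ 3.11817673e-01  3.64748329e-01  1.27740723e+00  1.19875031e-04
  1.49892586e+00 -1.36985177e+00]
```

Call:
{"method": "apply_moves", "body": {
  "moves": [
    [[0, 0.002, 0.08], [0, 0, 0], 0.68],
    [[0, 0.002, 0.16], [0, 0, 0], 0.68],
    [[0, 0.002, 0.23], [0, 0, 0], 0.68],
    [[0, 0.002, 0.277], [0, 0, 0], 0.68],
    [[0, 0.002, 0.277], [0, 0, 0], 0.68],
    [[0, 0.002, 0.277], [0, 0, 0], 0.8],
    [[0, 0.002, 0.277], [0, 0, 0], 0.9],
    [[0, 0.002, 0.277], [0, 0, 0], 0.95],
    [[0, 0.002, 0.277], [0, 0, 0], 0.95],
    [[0, 0.002, 0.277], [0, 0, 0], 0.95],
    [[0, 0.002, 0.277], [0, 0, 0], 0.95]
  ],
  "squeeze": 12
}}

```text
clock: 11.87
eef_pos: [555.7, 216.1, 222.5]
eef_rot: [-3.14, 0.002, -3.03]
wrist_force: [-0.4, -8.2, 4.6]
finger_gap: 11.6
finger_force: 12.0
```

Call:
{"method": "apply_moves", "body": {
  "moves": [
    [[0, -0.008, -0.048], [0, 0, 0], 0.95],
    [[0, -0.016, -0.095], [0, 0, 0], 0.95],
    [[0, -0.027, -0.142], [0, 0, 0], 0.95],
    [[0, -0.044, -0.187], [0, 0, 0], 0.95],
    [[0, -0.065, -0.23], [0, 0, 0], 0.95],
    [[0, -0.09, -0.271], [0, 0, 0], 0.95],
    [[0, -0.119, -0.309], [0, 0, 0], 0.95],
    [[0, -0.152, -0.344], [0, 0, 0], 0.95],
    [[0, -0.188, -0.376], [0, 0, 0], 0.95],
    [[0, -0.227, -0.404], [0, 0, 0], 0.95],
    [[0, -0.268, -0.428], [0, 0, 0], 0.95],
    [[0, -0.312, -0.447], [0, 0, 0], 0.95]
  ]
}}

```text
clock: 12.87
eef_pos: [564.4, 141.2, 337.1]
eef_rot: [3.138, 0.008, -3.027]
wrist_force: [3.5, 9.9, 12.3]
finger_gap: 11.3
finger_force: 12.0
```

Call:
{"method": "apply_moves", "body": {
  "moves": [
    [[0, -0.046, -0.027], [0, 0, 0], 0.95],
    [[0, -0.092, -0.038], [0, 0, 0], 0.95],
    [[0, -0.14, -0.043], [0, 0, 0], 0.95],
    [[0, -0.188, -0.044], [0, 0, 0], 0.95],
    [[0, -0.236, -0.041], [0, 0, 0], 0.95],
    [[0, -0.283, -0.032], [0, 0, 0], 0.95],
    [[0, -0.283, -0.032], [0, 0, 0], 0.95]
  ]
}}

```text
clock: 13.45
eef_pos: [572.1, 66.8, 340.9]
eef_rot: [-3.14, 0.001, -3.031]
wrist_force: [2.4, -0.3, 7.2]
finger_gap: 11.4
finger_force: 12.0
```

Call:
{"method": "apply_moves", "body": {
  "moves": [
    [[0, -0.046, 0.013], [0, 0, 0], 0.95],
    [[0, -0.091, 0.031], [0, 0, 0], 0.95],
    [[0, -0.133, 0.053], [0, 0, 0], 0.95],
    [[0, -0.173, 0.079], [0, 0, 0], 0.95],
    [[0, -0.211, 0.109], [0, 0, 0], 0.95],
    [[0, -0.245, 0.143], [0, 0, 0], 0.95],
    [[0, -0.261, 0.161], [0, 0, 0], 0.95],
    [[0, -0.261, 0.161], [0, 0, 0], 0.95],
    [[0, -0.261, 0.161], [0, 0, 0], 0.95],
    [[0, -0.261, 0.161], [0, 0, 0], 0.95],
    [[0, -0.261, 0.161], [0, 0, 0], 0.95]
  ]
}}

```text
clock: 14.37
eef_pos: [578.7, 4.6, 300.7]
eef_rot: [-3.141, -0.001, -3.029]
wrist_force: [-2.8, -2.8, -0.3]
finger_gap: 11.6
finger_force: 12.0
```

Run:
```python
from h import *
for n in("scene","top"):cv2.imwrite(f"pics/{n}3.png",viewer.camera(n))
s,t=[cv2.imread(f"pics/{n}3.png") for n in("scene","top")]
cv2.imwrite("pics/c3.png",np.hstack([cv2.resize(s[130:350,230:470],None,fx=1.6,fy=1.6),cv2.resize(t[130:350,160:400],None,fx=1.6,fy=1.6)]))
```

```text
(no output)
```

View pics/c3.png

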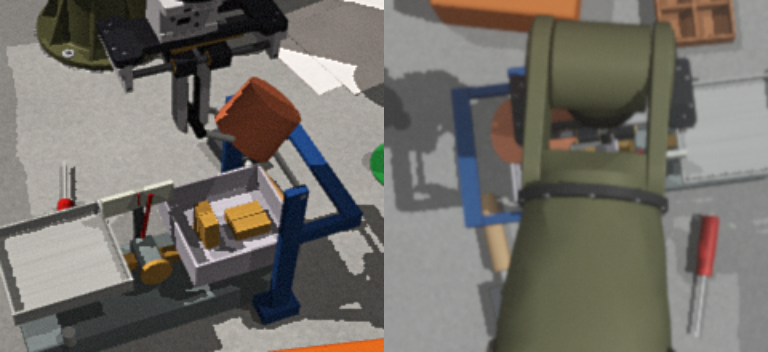

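Call:
{"method": "apply_moves", "body": {
  "moves": [
    [[0, 0.05, -0.052], [0, 0, 0], 0.95],
    [[0, 0.107, -0.096], [0, 0, 0], 0.95],
    [[0, 0.17, -0.13], [0, 0, 0], 0.95],
    [[0, 0.237, -0.155], [0, 0, 0], 0.95],
    [[0, 0.308, -0.17], [0, 0, 0], 0.95],
    [[0, 0.38, -0.174], [0, 0, 0], 0.95],
    [[0, 0.451, -0.167], [0, 0, 0], 0.95],
    [[0, 0.521, -0.149], [0, 0, 0], 0.95],
    [[0, 0.587, -0.122], [0, 0, 0], 0.95],
    [[0, 0.649, -0.084], [0, 0, 0], 0.95],
    [[0, 0.704, -0.038], [0, 0, 0], 0.95],
    [[0, 0.752, 0.016], [0, 0, 0], 0.95]
  ]
}}

```text
clock: 15.47
eef_pos: [557.8, 192.6, 296.2]
eef_rot: [3.141, 0.001, -3.029]
wrist_force: [0.0, -2.4, -0.5]
finger_gap: 11.3
finger_force: 12.0
```

Call:
{"method": "apply_moves", "body": {
  "moves": [
    [[0, 0.039, 0.06], [0, 0, 0], 0.95],
    [[0, 0.069, 0.126], [0, 0, 0], 0.95],
    [[0, 0.088, 0.195], [0, 0, 0], 0.95],
    [[0, 0.095, 0.243], [0, 0, 0], 0.95],
    [[0, 0.098, 0.28], [0, 0, 0], 0.95],
    [[0, 0.098, 0.292], [0, 0, 0], 0.95],
    [[0, 0.098, 0.292], [0, 0, 0], 0.95],
    [[0, 0.098, 0.292], [0, 0, 0], 0.95]
  ]
}}

```text
clock: 16.13
eef_pos: [555.2, 215.8, 223.7]
eef_rot: [3.141, 0.0, -3.03]
wrist_force: [-1.0, 3.1, 1.1]
finger_gap: 11.5
finger_force: 12.0
```

Release (opening only a little), go up, then swing toward the weights.

Call:
{"method": "apply_moves", "body": {
  "moves": [
    [[0, 0, 0], [0, 0, 0], 0.7],
    [[0, 0, 0], [0, 0, 0], 0.68],
    [[0, 0, 0], [0, 0, 0], 0.68],
    [[0, 0, 0], [0, 0, 0], 0.68],
    [[0, 0, -0.1], [0, 0, 0], 0.68],
    [[0, 0, -0.25], [0, 0, 0], 0.68],
    [[0, 0, -0.4], [0, 0, 0], 0.68],
    [[-0.05, 0, -0.45], [0, 0, 0], 0.68],
    [[0.15, -0.1, -0.45], [0, 0, 0], 0.68],
    [[0.3, -0.2, -0.45], [0, 0, 0], 0.68],
    [[0.45, -0.3, -0.45], [0, 0, 0], 0.68],
    [[0.6, -0.4, -0.45], [0, 0, 0], 0.68]
  ]
}}

```text
clock: 17.13
eef_pos: [434.5, 114.2, 335.3]
eef_rot: [-3.141, -0.001, -3.029]
wrist_force: [0.6, -0.0, 1.1]
finger_gap: 30.2
finger_force: 0.0
```

Run:
```python
from h import *
print(rel((400,-150,300),(np.pi,0,1.571)))
```

```text
(array([ 0.255, -1.034,  0.142]), array([-2.18491434e-04, -1.19819451e-04,  5.35709270e-01]))
```

Call:
{"method": "apply_moves", "body": {
  "moves": [
    [[0.05, -0.1, 0.03], [0, 0, 0.039], 0.68],
    [[0.1, -0.25, 0.06], [0, 0, 0.078], 0.68],
    [[0.15, -0.4, 0.1], [0, 0, 0.117], 0.68],
    [[0.2, -0.55, 0.14], [0, 0, 0.156], 0.68],
    [[0.25, -0.7, 0.14], [0, 0, 0.195], 0.68],
    [[0.25, -0.85, 0.14], [0, 0, 0.234], 0.68],
    [[0.25, -1, 0.14], [0, 0, 0.273], 0.68],
    [[0.25, -1, 0.14], [0, 0, 0.312], 0.68],
    [[0.25, -1, 0.14], [0, 0, 0.351], 0.68],
    [[0.25, -1, 0.14], [0, 0, 0.39], 0.68],
    [[0.25, -1, 0.14], [0, 0, 0.429], 0.68],
    [[0.25, -1, 0.14], [0, 0, 0.468], 0.68]
  ]
}}

```text
clock: 18.13
eef_pos: [401.8, -140.6, 301.0]
eef_rot: [3.142, 0.0, 1.777]
wrist_force: [-0.3, -0.2, 0.2]
finger_gap: 29.9
finger_force: 0.0
```

Call:
{"method": "apply_moves", "body": {
  "moves": [
    [[0, 0, 0], [0, 0, 0.039], 0.68],
    [[0, 0, 0], [0, 0, 0.068], 0.68],
    [[0, 0, 0], [0, 0, 0.068], 0.68]
  ]
}}

```text
clock: 18.38
eef_pos: [401.8, -140.5, 301.1]
eef_rot: [3.141, 0.0, 1.565]
wrist_force: [0.3, 0.1, 0.6]
finger_gap: 30.0
finger_force: 0.0
```

```bash
cat > look.py <<'E'
from h import *
import sys
k=sys.argv[1]
s,t=[viewer.camera(n) for n in("scene","top")]
cv2.imwrite(f"pics/scene{k}.png",s);cv2.imwrite(f"pics/top{k}.png",t)
for c in("red","blue","yellow"):
    B=[[b for b in blobs(s,c,(110,235,320,345)) if b[1][4]<160],[b for b in blobs(t,c,(335,170,510,320)) if b[1][4]<110]]
    for a in B[0]:
        for b in B[1]:
            X,e=tri(a[0],b[0])
            if e<8 and X[2]<220: print(c,X.round(0),round(e,1))
st=manip.read_state(); print(st["clock"],st["eef_pos"].round(1),st["eef_rot"].round(3))
cv2.imwrite(f"pics/c{k}.png",np.hstack([cv2.resize(s[170:350,225:465],None,fx=1.65,fy=1.65),cv2.resize(t[150:330,165:405],None,fx=1.65,fy=1.65)]))
E
python3 look.py 4
```

```text
red [ 509. -336.   44.] 1.1
red [ 577. -324.   45.] 0.7
blue [ 438. -332.   46.] 1.4
blue [ 484. -394.   45.] 1.7
18.4833 [ 401.8 -140.4  301. ] [3.141 0.    1.573]
```

View pics/c4.png

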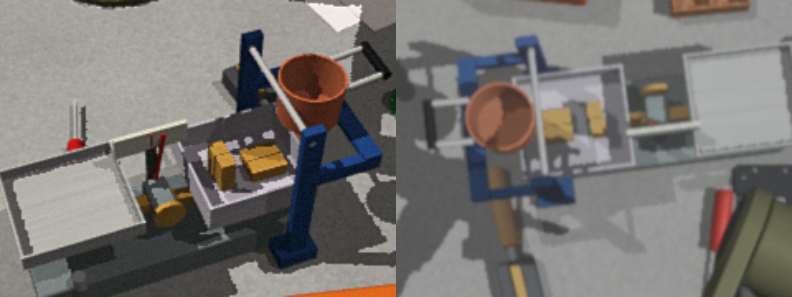

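The pot is upright and empty. The blanks are in the scoop, but I can only count three clearly, so I'll zoom in.

Run:
```python
import cv2,numpy as np
s,t=cv2.imread("pics/scene4.png"),cv2.imread("pics/top4.png")
cv2.imwrite("pics/c5.png",np.hstack([cv2.resize(s[225:315,330:420],None,fx=4.4,fy=4.4,interpolation=2),cv2.resize(t[175:265,225:315],None,fx=4.4,fy=4.4,interpolation=2)]))
```

```text
(no output)
```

View pics/c5.png

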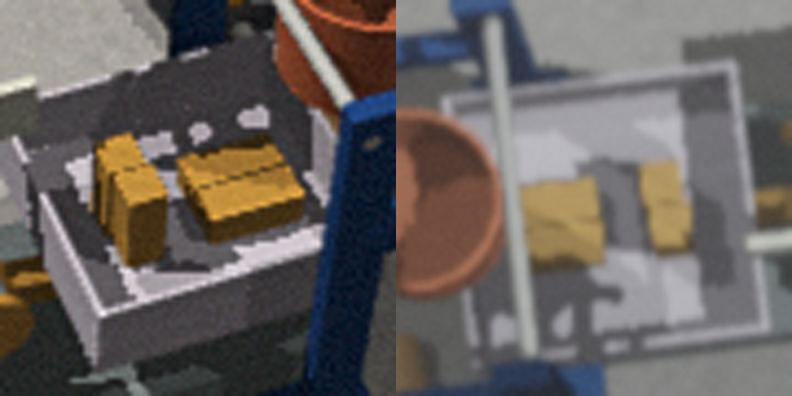

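All four are in the scoop: two stand side by side at left (130,200) and two lie at right (240,185). Now the weights, starting with the 200 g at (577,-324).

Call:
{"method": "apply_moves", "body": {
  "moves": [
    [[-0.12, 0.11, 0], [0, 0, 0], 0.66],
    [[-0.23, 0.22, 0], [0, 0, 0], 0.66],
    [[-0.34, 0.33, 0.05], [0, 0, 0], 0.66],
    [[-0.45, 0.43, 0.1], [0, 0, 0], 0.66],
    [[-0.56, 0.53, 0.2], [0, 0, 0], 0.66],
    [[-0.67, 0.64, 0.3], [0, 0, 0], 0.66],
    [[-0.735, 0.7, 0.4], [0, 0, 0], 0.66],
    [[-0.735, 0.7, 0.55], [0, 0, 0], 0.66],
    [[-0.735, 0.7, 0.7], [0, 0, 0], 0.66],
    [[-0.735, 0.7, 0.75], [0, 0, 0], 0.66],
    [[-0.735, 0.7, 0.75], [0, 0, 0], 0.66],
    [[-0.735, 0.7, 0.75], [0, 0, 0], 0.66]
  ]
}}

```text
clock: 19.48
eef_pos: [577.1, -324.5, 115.0]
eef_rot: [3.141, 0.001, 1.571]
wrist_force: [0.4, 0.5, 0.7]
finger_gap: 31.6
finger_force: 0.0
```

Run:
```python
from h import *
print(rel((577,-324,53.5),(np.pi,0,1.571)))
```

```text
(array([ 0.002, -0.   ,  0.246]), array([2.85706065e-04, 1.72667507e-04, 5.27511545e-05]))
```

Call:
{"method": "apply_moves", "body": {
  "moves": [
    [[0, 0, 0.1], [0, 0, 0], 0.66],
    [[0, 0, 0.2], [0, 0, 0], 0.66],
    [[0, 0, 0.246], [0, 0, 0], 0.66],
    [[0, 0, 0.246], [0, 0, 0], 0.66],
    [[0, 0, 0.246], [0, 0, 0], 0.8],
    [[0, 0, 0.246], [0, 0, 0], 0.9],
    [[0, 0, 0.246], [0, 0, 0], 0.9],
    [[0, 0, 0.246], [0, 0, 0], 0.9],
    [[0, 0, 0.246], [0, 0, 0], 0.9],
    [[0, 0, 0.246], [0, 0, 0], 0.9]
  ],
  "squeeze": 25
}}

```text
clock: 20.32
eef_pos: [577.7, -324.9, 54.3]
eef_rot: [3.138, 0.002, 1.57]
wrist_force: [-0.0, -0.6, 6.5]
finger_gap: 19.4
finger_force: 25.0
```

Call:
{"method": "apply_moves", "body": {
  "moves": [
    [[0, 0, -0.12], [0, 0, 0], 0.9],
    [[0, 0, -0.25], [0, 0, 0], 0.9],
    [[0, 0, -0.4], [0, 0, 0], 0.9],
    [[0, 0, -0.55], [0, 0, 0], 0.9],
    [[0, 0, -0.7], [0, 0, 0], 0.9],
    [[0.1, 0.04, -0.77], [0, 0, 0], 0.9],
    [[0.22, 0.09, -0.77], [0, 0, 0], 0.9],
    [[0.34, 0.135, -0.77], [0, 0, 0], 0.9],
    [[0.46, 0.18, -0.77], [0, 0, 0], 0.9],
    [[0.56, 0.225, -0.77], [0, 0, 0], 0.9],
    [[0.56, 0.225, -0.77], [0, 0, 0], 0.9],
    [[0.56, 0.225, -0.77], [0, 0, 0], 0.9]
  ]
}}

```text
clock: 21.32
eef_pos: [633.3, -183.2, 245.0]
eef_rot: [3.141, 0.0, 1.572]
wrist_force: [-0.4, -0.1, -1.5]
finger_gap: 19.3
finger_force: 24.9
```

Call:
{"method": "apply_moves", "body": {
  "moves": [
    [[0, 0, 0.1], [0, 0, 0], 0.9],
    [[0, 0, 0.18], [0, 0, 0], 0.9],
    [[0, 0, 0.24], [0, 0, 0], 0.9],
    [[0, 0, 0.26], [0, 0, 0], 0.9],
    [[0, 0, 0.27], [0, 0, 0], 0.9],
    [[0, 0, 0.27], [0, 0, 0], 0.9],
    [[0, 0, 0.27], [0, 0, 0], 0.9]
  ]
}}

```text
clock: 21.9
eef_pos: [633.3, -184.9, 178.2]
eef_rot: [3.14, 0.001, 1.569]
wrist_force: [-0.4, 0.1, -1.6]
finger_gap: 19.2
finger_force: 24.9
```

Call:
{"method": "apply_moves", "body": {
  "moves": [
    [[0, 0, 0.004], [0, 0, 0], 0.9],
    [[0, 0, 0.008], [0, 0, 0], 0.9],
    [[0, 0, 0.008], [0, 0, 0], 0.9],
    [[0, 0, 0.008], [0, 0, 0], 0.9]
  ]
}}

```text
clock: 22.23
eef_pos: [633.4, -184.5, 175.8]
eef_rot: [3.14, 0.001, 1.57]
wrist_force: [1.4, -0.6, 2.2]
finger_gap: 19.1
finger_force: 24.9
```

Call:
{"method": "apply_moves", "body": {
  "moves": [
    [[0, 0, 0], [0, 0, 0], 0.75],
    [[0, 0, 0], [0, 0, 0], 0.66],
    [[0, 0, 0], [0, 0, 0], 0.66],
    [[0, 0, 0], [0, 0, 0], 0.66],
    [[0, 0, -0.1], [0, 0, 0], 0.66],
    [[0, 0, -0.2], [0, 0, 0], 0.66],
    [[-0.1, -0.08, -0.25], [0, 0, 0], 0.66],
    [[-0.22, -0.18, -0.25], [0, 0, 0], 0.66],
    [[-0.34, -0.28, -0.25], [0, 0, 0], 0.66],
    [[-0.46, -0.38, -0.2], [0, 0, 0], 0.66],
    [[-0.57, -0.47, -0.1], [0, 0, 0], 0.66],
    [[-0.6, -0.5, 0.05], [0, 0, 0], 0.66]
  ]
}}

```text
clock: 23.23
eef_pos: [506.3, -338.2, 164.9]
eef_rot: [3.137, 0.004, 1.567]
wrist_force: [1.0, 0.0, -0.4]
finger_gap: 32.3
finger_force: 0.0
```

```bash
python3 look.py 6
python3 - <<'E'
from h import *
print(rel((509,-336,53.5),(np.pi,0,1.571)))
E
```

```text
red [ 632. -184.  166.] 1.0
red [ 508. -337.   43.] 0.3
23.3333 [ 504.6 -334.6  157.2] [-3.135 -0.005  1.567]
(array([-0.008,  0.021,  0.415]), array([-0.00223181, -0.00160783, -0.00138562]))
```

View pics/c6.png

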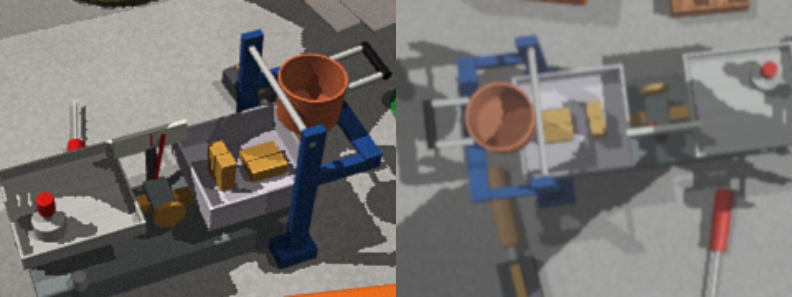

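The 200 g weight stands in the pan (knob at (45,205) in the left crop). Next is the second one.

Call:
{"method": "apply_moves", "body": {
  "moves": [
    [[-0.006, 0, 0.1], [0, 0, 0], 0.66],
    [[-0.006, 0, 0.2], [0, 0, 0], 0.66],
    [[-0.006, 0, 0.25], [0, 0, 0], 0.66],
    [[-0.006, 0, 0.25], [0, 0, 0], 0.66],
    [[-0.006, 0, 0.25], [0, 0, 0], 0.66]
  ]
}}

```text
clock: 23.75
eef_pos: [508.6, -335.4, 101.0]
eef_rot: [3.141, 0.0, 1.57]
wrist_force: [-0.2, -0.1, 0.3]
finger_gap: 31.9
finger_force: 0.0
```

Run:
```python
from h import *
print(rel((509,-336,53.5),(np.pi,0,1.571)))
```

```text
(array([-0.002,  0.001,  0.19 ]), array([ 1.01399823e-04,  5.19010908e-05, -1.72035868e-04]))
```

Call:
{"method": "apply_moves", "body": {
  "moves": [
    [[-0.002, 0, 0.1], [0, 0, 0], 0.66],
    [[-0.002, 0, 0.19], [0, 0, 0], 0.66],
    [[-0.002, 0, 0.19], [0, 0, 0], 0.66],
    [[-0.002, 0, 0.19], [0, 0, 0], 0.75],
    [[-0.002, 0, 0.19], [0, 0, 0], 0.9],
    [[-0.002, 0, 0.19], [0, 0, 0], 0.9],
    [[-0.002, 0, 0.19], [0, 0, 0], 0.9],
    [[-0.002, 0, 0.19], [0, 0, 0], 0.9],
    [[-0.002, 0, 0.19], [0, 0, 0], 0.9],
    [[0, 0, 0.19], [0, 0, 0], 0.9]
  ]
}}

```text
clock: 24.58
eef_pos: [509.0, -336.5, 54.7]
eef_rot: [3.138, 0.002, 1.57]
wrist_force: [2.3, -0.7, 7.8]
finger_gap: 19.4
finger_force: 24.9
```

Call:
{"method": "apply_moves", "body": {
  "moves": [
    [[0, 0, -0.12], [0, 0, 0], 0.9],
    [[0, 0, -0.25], [0, 0, 0], 0.9],
    [[0, 0, -0.4], [0, 0, 0], 0.9],
    [[0, 0, -0.55], [0, 0, 0], 0.9],
    [[0, 0, -0.7], [0, 0, 0], 0.9],
    [[0.1, 0.05, -0.78], [0, 0, 0], 0.9],
    [[0.23, 0.12, -0.78], [0, 0, 0], 0.9],
    [[0.36, 0.2, -0.78], [0, 0, 0], 0.9],
    [[0.49, 0.27, -0.78], [0, 0, 0], 0.9],
    [[0.62, 0.34, -0.78], [0, 0, 0], 0.9],
    [[0.74, 0.41, -0.78], [0, 0, 0], 0.9],
    [[0.85, 0.47, -0.78], [0, 0, 0], 0.9]
  ]
}}

```text
clock: 25.58
eef_pos: [626.2, -121.3, 248.2]
eef_rot: [3.141, 0.0, 1.57]
wrist_force: [0.4, -0.2, -1.5]
finger_gap: 19.7
finger_force: 24.9
```

Call:
{"method": "apply_moves", "body": {
  "moves": [
    [[0, 0, 0], [0, 0, 0], 0.9],
    [[0, 0, 0], [0, 0, 0], 0.9],
    [[0, 0, 0.1], [0, 0, 0], 0.9],
    [[0, 0, 0.18], [0, 0, 0], 0.9],
    [[0, 0, 0.24], [0, 0, 0], 0.9],
    [[0, 0, 0.26], [0, 0, 0], 0.9],
    [[0, 0, 0.27], [0, 0, 0], 0.9],
    [[0, 0, 0.27], [0, 0, 0], 0.9],
    [[0, 0, 0.27], [0, 0, 0], 0.9]
  ]
}}

```text
clock: 26.33
eef_pos: [625.8, -123.9, 181.2]
eef_rot: [3.14, 0.0, 1.569]
wrist_force: [-0.1, 0.2, -1.5]
finger_gap: 19.3
finger_force: 24.9
```

Call:
{"method": "apply_moves", "body": {
  "moves": [
    [[0, 0, 0.01], [0, 0, 0], 0.9],
    [[0, 0, 0.018], [0, 0, 0], 0.9],
    [[0, 0, 0.021], [0, 0, 0], 0.9],
    [[0, 0, 0.021], [0, 0, 0], 0.9],
    [[0, 0, 0.021], [0, 0, 0], 0.9]
  ]
}}

```text
clock: 26.75
eef_pos: [625.8, -123.4, 175.1]
eef_rot: [3.141, 0.0, 1.57]
wrist_force: [1.4, -1.0, 1.0]
finger_gap: 19.6
finger_force: 24.9
```

Call:
{"method": "apply_moves", "body": {
  "moves": [
    [[0, 0, 0], [0, 0, 0], 0.75],
    [[0, 0, 0], [0, 0, 0], 0.66],
    [[0, 0, 0], [0, 0, 0], 0.66],
    [[0, 0, 0], [0, 0, 0], 0.66],
    [[0, 0, -0.1], [0, 0, 0], 0.66],
    [[0, 0, -0.2], [0, 0, 0], 0.66],
    [[-0.08, -0.05, -0.27], [0, 0, 0], 0.66],
    [[-0.22, -0.12, -0.27], [0, 0, 0], 0.66],
    [[-0.36, -0.19, -0.27], [0, 0, 0], 0.66],
    [[-0.5, -0.26, -0.27], [0, 0, 0], 0.66],
    [[-0.64, -0.34, -0.27], [0, 0, 0], 0.66],
    [[-0.78, -0.41, -0.2], [0, 0, 0], 0.66]
  ]
}}

```text
clock: 27.75
eef_pos: [522.9, -319.4, 228.2]
eef_rot: [3.137, 0.003, 1.57]
wrist_force: [1.3, -1.3, 0.2]
finger_gap: 31.7
finger_force: 0.0
```

Call:
{"method": "apply_moves", "body": {
  "moves": [
    [[-0.14, -0.07, 0.05], [0, 0, 0], 0.66],
    [[-0.3, -0.16, 0.15], [0, 0, 0], 0.66],
    [[-0.3, -0.16, 0.3], [0, 0, 0], 0.66],
    [[-0.3, -0.16, 0.42], [0, 0, 0], 0.66],
    [[-0.3, -0.16, 0.48], [0, 0, 0], 0.66],
    [[-0.3, -0.16, 0.48], [0, 0, 0], 0.66],
    [[-0.3, -0.16, 0.48], [0, 0, 0], 0.66]
  ]
}}

```text
clock: 28.33
eef_pos: [483.3, -392.2, 105.3]
eef_rot: [-3.141, -0.001, 1.57]
wrist_force: [0.3, 0.0, 0.5]
finger_gap: 31.9
finger_force: 0.0
```

```bash
python3 look.py 7
python3 - <<'E'
from h import *
print(rel((484,-394,53.5),(np.pi,0,1.571)))
E
```

```text
red [ 625. -122.  165.] 1.1
red [ 633. -184.  166.] 1.4
blue [ 437. -332.   43.] 1.3
blue [ 485. -393.   45.] 1.7
28.4333 [ 484.  -392.6  107.1] [3.14e+00 2.00e-03 1.57e+00]
(array([-0.005, -0.001,  0.214]), array([ 0.00060531,  0.00054599, -0.00030693]))
```

Call:
{"method": "apply_moves", "body": {
  "moves": [
    [[-0.004, 0.002, 0.1], [0, 0, 0], 0.66],
    [[-0.004, 0.002, 0.21], [0, 0, 0], 0.66],
    [[-0.004, 0.002, 0.21], [0, 0, 0], 0.66],
    [[-0.004, 0.002, 0.21], [0, 0, 0], 0.75],
    [[-0.004, 0.002, 0.21], [0, 0, 0], 0.9],
    [[-0.004, 0.002, 0.21], [0, 0, 0], 0.9],
    [[-0.004, 0.002, 0.21], [0, 0, 0], 0.9],
    [[-0.004, 0.002, 0.21], [0, 0, 0], 0.9],
    [[-0.004, 0.002, 0.21], [0, 0, 0], 0.9],
    [[-0.004, 0.002, 0.21], [0, 0, 0], 0.9]
  ]
}}

```text
clock: 29.27
eef_pos: [484.7, -393.9, 54.9]
eef_rot: [3.139, 0.002, 1.57]
wrist_force: [1.3, 0.7, 7.8]
finger_gap: 19.1
finger_force: 24.9
```

Call:
{"method": "apply_moves", "body": {
  "moves": [
    [[0, 0, -0.12], [0, 0, 0], 0.9],
    [[0, 0, -0.25], [0, 0, 0], 0.9],
    [[0, 0, -0.4], [0, 0, 0], 0.9],
    [[0, 0, -0.55], [0, 0, 0], 0.9],
    [[0, 0, -0.7], [0, 0, 0], 0.9],
    [[0.1, 0.05, -0.78], [0, 0, 0], 0.9],
    [[0.23, 0.11, -0.78], [0, 0, 0], 0.9],
    [[0.36, 0.17, -0.78], [0, 0, 0], 0.9],
    [[0.49, 0.23, -0.78], [0, 0, 0], 0.9],
    [[0.62, 0.29, -0.78], [0, 0, 0], 0.9],
    [[0.74, 0.35, -0.78], [0, 0, 0], 0.9],
    [[0.81, 0.376, -0.78], [0, 0, 0], 0.9]
  ]
}}

```text
clock: 30.27
eef_pos: [579.1, -187.8, 248.6]
eef_rot: [3.14, -0.0, 1.572]
wrist_force: [-0.2, 0.4, -1.6]
finger_gap: 19.4
finger_force: 24.9
```

Call:
{"method": "apply_moves", "body": {
  "moves": [
    [[0, 0, 0], [0, 0, 0], 0.9],
    [[0, 0, 0], [0, 0, 0], 0.9],
    [[0, 0, 0.1], [0, 0, 0], 0.9],
    [[0, 0, 0.18], [0, 0, 0], 0.9],
    [[0, 0, 0.23], [0, 0, 0], 0.9],
    [[0, 0, 0.25], [0, 0, 0], 0.9],
    [[0, 0, 0.265], [0, 0, 0], 0.9],
    [[0, 0, 0.265], [0, 0, 0], 0.9],
    [[0, 0, 0.265], [0, 0, 0], 0.9]
  ]
}}

```text
clock: 31.02
eef_pos: [578.2, -191.4, 182.4]
eef_rot: [3.14, 0.001, 1.569]
wrist_force: [-0.3, 0.3, -1.0]
finger_gap: 19.4
finger_force: 24.9
```

Call:
{"method": "apply_moves", "body": {
  "moves": [
    [[0, 0, 0.01], [0, 0, 0], 0.9],
    [[0, 0, 0.02], [0, 0, 0], 0.9],
    [[0, 0, 0.026], [0, 0, 0], 0.9],
    [[0, 0, 0.026], [0, 0, 0], 0.9],
    [[0, 0, 0.026], [0, 0, 0], 0.9]
  ]
}}

```text
clock: 31.43
eef_pos: [578.0, -190.8, 175.0]
eef_rot: [-3.142, 0.0, 1.57]
wrist_force: [-0.5, -0.0, 0.3]
finger_gap: 19.1
finger_force: 24.9
```

Call:
{"method": "apply_moves", "body": {
  "moves": [
    [[0, 0, 0], [0, 0, 0], 0.75],
    [[0, 0, 0], [0, 0, 0], 0.66],
    [[0, 0, 0], [0, 0, 0], 0.66],
    [[0, 0, 0], [0, 0, 0], 0.66],
    [[0, 0, -0.1], [0, 0, 0], 0.66],
    [[0, 0, -0.2], [0, 0, 0], 0.66],
    [[-0.06, -0.06, -0.27], [0, 0, 0], 0.66],
    [[-0.17, -0.17, -0.27], [0, 0, 0], 0.66],
    [[-0.28, -0.28, -0.27], [0, 0, 0], 0.66],
    [[-0.39, -0.39, -0.2], [0, 0, 0], 0.66],
    [[-0.5, -0.5, -0.1], [0, 0, 0], 0.66],
    [[-0.56, -0.56, 0], [0, 0, 0], 0.66]
  ]
}}

```text
clock: 32.43
eef_pos: [436.3, -332.6, 175.6]
eef_rot: [3.139, 0.002, 1.569]
wrist_force: [-0.1, -1.5, -0.5]
finger_gap: 32.1
finger_force: 0.0
```

Call:
{"method": "apply_moves", "body": {
  "moves": [
    [[0, 0, 0.1], [0, 0, 0], 0.66],
    [[0, 0, 0.2], [0, 0, 0], 0.66],
    [[0, 0, 0.28], [0, 0, 0], 0.66],
    [[0, 0, 0.28], [0, 0, 0], 0.66],
    [[0, 0, 0.28], [0, 0, 0], 0.66]
  ]
}}

```text
clock: 32.85
eef_pos: [437.7, -330.6, 104.9]
eef_rot: [-3.141, -0.001, 1.57]
wrist_force: [0.0, -0.2, 0.4]
finger_gap: 32.2
finger_force: 0.0
```

```bash
python3 look.py 8
python3 - <<'E'
from h import *
print(rel((437.5,-332,53.5),(np.pi,0,1.571)))
E
```

```text
red [ 625. -123.  162.] 1.0
red [ 632. -184.  162.] 0.6
blue [ 438. -330.   44.] 4.0
blue [ 577. -190.  163.] 0.8
32.95 [ 438.5 -331.1  106.5] [3.14e+00 1.00e-03 1.57e+00]
(array([-0.003, -0.004,  0.212]), array([ 0.00049296,  0.00042696, -0.00034273]))
```

View pics/c8.png

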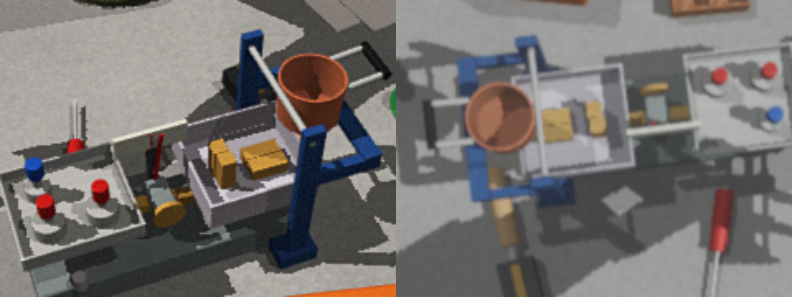

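Three weights stand in the pan, and the knobs dropped about 3.5 mm, which fits 100 g still missing. Now the last 100 g.

Call:
{"method": "apply_moves", "body": {
  "moves": [
    [[-0.004, -0.002, 0.1], [0, 0, 0], 0.66],
    [[-0.004, -0.002, 0.21], [0, 0, 0], 0.66],
    [[-0.004, -0.002, 0.21], [0, 0, 0], 0.66],
    [[-0.004, -0.002, 0.21], [0, 0, 0], 0.75],
    [[-0.004, -0.002, 0.21], [0, 0, 0], 0.9],
    [[-0.004, -0.002, 0.21], [0, 0, 0], 0.9],
    [[-0.004, -0.002, 0.21], [0, 0, 0], 0.9],
    [[-0.004, -0.002, 0.21], [0, 0, 0], 0.9],
    [[-0.004, -0.002, 0.21], [0, 0, 0], 0.9],
    [[-0.004, -0.002, 0.21], [0, 0, 0], 0.9]
  ]
}}

```text
clock: 33.78
eef_pos: [438.3, -332.4, 54.4]
eef_rot: [3.139, 0.002, 1.57]
wrist_force: [-0.1, 1.4, 8.1]
finger_gap: 19.3
finger_force: 25.0
```

Call:
{"method": "apply_moves", "body": {
  "moves": [
    [[0, 0, -0.12], [0, 0, 0], 0.9],
    [[0, 0, -0.25], [0, 0, 0], 0.9],
    [[0, 0, -0.4], [0, 0, 0], 0.9],
    [[0, 0, -0.55], [0, 0, 0], 0.9],
    [[0, 0, -0.7], [0, 0, 0], 0.9],
    [[0.1, 0.07, -0.78], [0, 0, 0], 0.9],
    [[0.23, 0.16, -0.78], [0, 0, 0], 0.9],
    [[0.36, 0.25, -0.78], [0, 0, 0], 0.9],
    [[0.49, 0.33, -0.78], [0, 0, 0], 0.9],
    [[0.61, 0.41, -0.78], [0, 0, 0], 0.9],
    [[0.72, 0.48, -0.78], [0, 0, 0], 0.9],
    [[0.81, 0.534, -0.78], [0, 0, 0], 0.9]
  ]
}}

```text
clock: 34.78
eef_pos: [572.0, -127.0, 248.3]
eef_rot: [3.141, 0.0, 1.571]
wrist_force: [-0.0, 0.3, -1.0]
finger_gap: 19.6
finger_force: 24.9
```

Call:
{"method": "apply_moves", "body": {
  "moves": [
    [[0, 0, 0], [0, 0, 0], 0.9],
    [[0, 0, 0], [0, 0, 0], 0.9],
    [[0, 0, 0.1], [0, 0, 0], 0.9],
    [[0, 0, 0.18], [0, 0, 0], 0.9],
    [[0, 0, 0.24], [0, 0, 0], 0.9],
    [[0, 0, 0.27], [0, 0, 0], 0.9],
    [[0, 0, 0.28], [0, 0, 0], 0.9],
    [[0, 0, 0.28], [0, 0, 0], 0.9],
    [[0, 0, 0.28], [0, 0, 0], 0.9]
  ]
}}

```text
clock: 35.53
eef_pos: [571.3, -129.8, 178.6]
eef_rot: [3.14, 0.0, 1.569]
wrist_force: [0.2, 1.0, -0.6]
finger_gap: 19.7
finger_force: 24.9
```

Call:
{"method": "apply_moves", "body": {
  "moves": [
    [[0, 0, 0.01], [0, 0, 0], 0.9],
    [[0, 0, 0.02], [0, 0, 0], 0.9],
    [[0, 0, 0.03], [0, 0, 0], 0.9],
    [[0, 0, 0.04], [0, 0, 0], 0.9],
    [[0, 0, 0.04], [0, 0, 0], 0.9],
    [[0, 0, 0.04], [0, 0, 0], 0.9]
  ]
}}

```text
clock: 36.03
eef_pos: [571.0, -129.3, 167.2]
eef_rot: [-3.141, -0.0, 1.57]
wrist_force: [0.3, -0.3, -0.6]
finger_gap: 19.4
finger_force: 24.9
```

Call:
{"method": "apply_moves", "body": {
  "moves": [
    [[0, 0, 0], [0, 0, 0], 0.8],
    [[0, 0, 0], [0, 0, 0], 0.7],
    [[0, 0, 0], [0, 0, 0], 0.66],
    [[0, 0, 0], [0, 0, 0], 0.66],
    [[0, 0, 0], [0, 0, 0], 0.66],
    [[0, 0, -0.1], [0, 0, 0], 0.66],
    [[0, 0, -0.2], [0, 0, 0], 0.66],
    [[0, -0.05, -0.3], [0, 0, 0], 0.66],
    [[0, -0.17, -0.35], [0, 0, 0], 0.66],
    [[-0.1, -0.29, -0.4], [0, 0, 0], 0.66],
    [[-0.2, -0.41, -0.4], [0, 0, 0], 0.66],
    [[-0.3, -0.53, -0.4], [0, 0, 0], 0.66]
  ]
}}

```text
clock: 37.03
eef_pos: [437.3, -204.6, 268.3]
eef_rot: [3.14, 0.001, 1.571]
wrist_force: [0.4, -1.6, -0.7]
finger_gap: 32.0
finger_force: 0.0
```

Call:
{"method": "apply_moves", "body": {
  "moves": [
    [[0, -0.1, 0], [0, 0, 0], 0.66],
    [[0, -0.1, 0], [0, 0, 0], 0.66],
    [[0, -0.1, 0], [0, 0, 0], 0.66],
    [[0, -0.1, 0], [0, 0, 0], 0.66],
    [[0, -0.1, 0], [0, 0, 0], 0.66],
    [[0, -0.1, 0], [0, 0, 0], 0.66],
    [[0, -0.1, 0], [0, 0, 0], 0.66],
    [[0, -0.1, 0], [0, 0, 0], 0.66],
    [[0, -0.1, 0], [0, 0, 0], 0.66],
    [[0, -0.1, 0], [0, 0, 0], 0.66],
    [[0, -0.1, 0], [0, 0, 0], 0.66],
    [[0, -0.1, 0], [0, 0, 0], 0.66]
  ]
}}

```text
clock: 38.03
eef_pos: [413.5, -204.2, 267.5]
eef_rot: [3.142, -0.0, 1.57]
wrist_force: [0.6, 0.7, -0.6]
finger_gap: 32.0
finger_force: 0.0
```

Call:
{"method": "apply_moves", "body": {
  "moves": [
    [[0, 0, 0], [0, 0, 0], 0.66],
    [[0, 0, 0], [0, 0, 0], 0.66],
    [[0, 0, 0], [0, 0, 0], 0.66],
    [[0, 0, 0], [0, 0, 0], 0.66],
    [[0, 0, 0], [0, 0, 0], 0.66],
    [[0, 0, 0], [0, 0, 0], 0.66],
    [[0, 0, 0], [0, 0, 0], 0.66],
    [[0, 0, 0], [0, 0, 0], 0.66],
    [[0, 0, 0], [0, 0, 0], 0.66],
    [[0, 0, 0], [0, 0, 0], 0.66],
    [[0, 0, 0], [0, 0, 0], 0.66],
    [[0, 0, 0], [0, 0, 0], 0.66]
  ]
}}

```text
clock: 39.03
eef_pos: [413.5, -204.2, 267.4]
eef_rot: [-3.142, -0.0, 1.57]
wrist_force: [0.0, 0.3, 0.3]
finger_gap: 31.9
finger_force: 0.0
```

```bash
python3 look.py 9; python3 -c "
import cv2
s=cv2.imread('pics/scene9.png');cv2.imwrite('pics/d9.png',cv2.resize(s[190:345,120:520],None,fx=2,fy=2,interpolation=2))"
```

```text
red [ 625. -123.  150.] 0.8
red [ 633. -185.  150.] 0.7
blue [ 570. -129.  150.] 0.7
blue [ 577. -191.  150.] 1.2
39.1333 [ 413.5 -204.2  267.4] [-3.142 -0.     1.57 ]
```

View pics/d9.png

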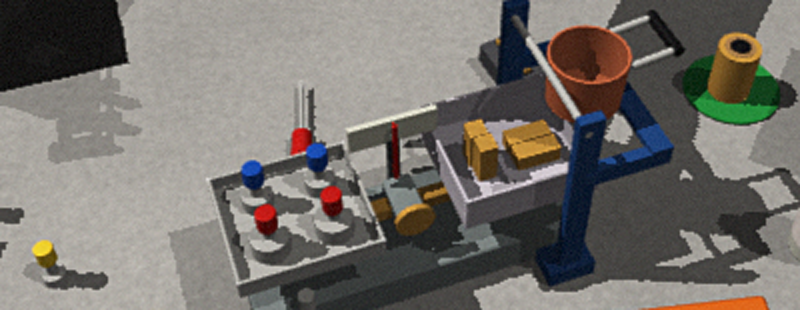

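All four weights stand in the pan with their knobs at z = 150 mm, which means the beam is level, and the pointer is upright at (395,150). The 50 g weight is on the bench at (45,260), the pot is upright, and the roll is on the mat. I'm handing it in.

```bash
python3 -c "
from cell import manip
print(manip.sign_off())"
```

```text
the job is handed in; nothing more can be done
None
```

I handed the job in at about 39 s; no verdict came back. In the last picture the four blanks are balanced level by 200+200+100+100 g, the pot is upright, the roll stands on the mat, and the 50 g weight is still on the bench.

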